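# Weigh the last carton, fill the crate, feel along the rim

## Robot

A 7-joint arm with a two-finger parallel gripper is mounted at the origin on the work surface. World frame = base frame: x ahead of the robot, y to its left, z up, the work surface at z = 0. Lengths are in m, angles in rad, forces in N, time in s.
With the tool pointing down it reaches from about 0.425 to 0.925 m from the base axis. Payload 6.8 kg.
Tool frame: the origin (TCP) lies on the centre line of the jaws, within the pads' length; the fingertips stand bot.tip_reach ahead of it and the grasp point (between the pads) lies 3 mm ahead of it (bot.tip_reach is the distance from the TCP to the fingertips, in m); z points along the fingers, y is the line along which they close (so a half turn about z gives the same grasp; the last joint's range is limited). The gripper opens to 85 mm and grips with 20 to 120 N. Pads are 22 mm wide; open, the fingers measure 114 mm over their backs; the gripper's body (76 mm by 85 mm) begins 54 mm behind the grasp point. The pads swing forward as they close: fully open they stand 13 mm farther back than shut.
Start: joints at [1.211, 0.477, 0.022, 1.555, -0.011, 1.109, -0.083], TCP at [0.168, -0.654, 0.231] pointing down, gripper open.
Joint ranges: [-2.96, 2.96], [-0.34, 2.1], [-1.41, 1.46], [0.24, 2.44], [-1.37, 4.51], [0.17, 1.92], [-2.96, 2.96]. Speed limits (rad/s): [2.39, 2.39, 3.14, 3.14, 3.14, 3.14, 3.14].

## Interface

Orientations are given as a unit quaternion [w, x, y, z].
In Python, from station import bot gives the robot as it stands.
- The arm moves only by the tool jog_arm, never from a script. Its argument "deltas" is a list of rows, each a list of 7 numbers: the shift along the world's x, y, z in m, then the turn, a rotation vector about the world's x, y, z in rad, then the opening, from 0 (shut) to 1 (fully open). In form: [[x, y, z, rx, ry, rz, grip], ...]. A call has 1 to 10 rows; each row shifts and turns the commanded pose from where the row before left it; what a row does not reach is not made up. A row lasts 1/10 s, in which the tool goes at most 50 mm and 8.59 degrees, less where a joint would pass 70% of its speed; a pose out of reach is approached as far as the arm can. A call with a gripper value outside its range is refused whole. The fingers move at their own pace and stop on an object; "newtons" is the grip in N (left out, the last holds). Time passes only in rows, so rows that do not move let the fingers close. It gives the time, the measured TCP pose, the force, the opening and the grip force at its end, in the units of the state.
- bot.get_obs(): the state, without advancing time (a new reading comes with each control period).
- bot.read_camera(name): name is "side" or "top" or "wrist"; returns a dict with "img" (480x640x3 uint8, red, green, blue), "K" (3x3 intrinsics, pixels), "eye" and "attitude" of the camera in the world. Camera axes: x right, y down, z forward; pixel columns grow to the right and rows downward; lengths in m; the calibration is good to about 2 mm. A picture is of the moment at which its call begins. There is no depth.
- bot.hand_in(): hands the job in; it is judged then, once.
The state is a dict: "t": time; "q": joint angles; "joint_vel": joint speeds; "joint_torque": joint torques, N m; "eef_pos": TCP position; "tool_rot": TCP orientation; "contact_force": force on the tool from outside, world axes, zero at the start; "torque": the same for the moment, N m; "gripper_width": opening from 0.0 (shut) to 1.0 (fully open); "grasp_force": force on a finger pad.
Only numpy, scipy, OpenCV 4.12 (cv2) and the standard library are available. Lean on these libraries where they do the work, as an engineer would, in place of code of your own. Each camera call takes 0.05 s, during which the arm holds its last target. There are 200 camera calls.

## Task

Lay the carton that stands on end on its long narrow side in the middle of the scale pan, square with the pan and with no edge overhanging, and let go of it so that it is weighed. Then take it again and fill the empty place in the green crate with it, lying like the others and right down on the bottom, and feel that nothing stands above the rim by running the fingertips along the row of cartons at rim height from the crate's left end to its right end, as seen from the robot. Never let the carton fall over, and leave the onions and the tape roll alone.

Things in the scene. Friction and masses are not known exactly. Their poses are not given: they have to be found in the camera images.
- carton: A folding carton of plain brown card, 140 x 66 x 44 mm, about 0.25 kg, with a blank white label on each broad face; it stands on end on the table between crate and scale. Origin: its centre. z along the 140 mm length (up at the start), x along the 66 mm width, y along the 44 mm thickness. Lying on a long narrow side its x axis is vertical (up or down), its height 66 mm.
- pan: Cream flat plate on the fixed bench scale, 132 mm along x, 176 mm along y (wide). Origin: centre of its top face, 58 mm above the table; z up. The white housing under it is 204 mm wide, 42 to 47 mm high, and reaches 80 mm from the pan centre to +x and 170 mm to -x (display towards the robot). The scale stands left or right of the carton, the crate on the other side.
- crate: Dark green slatted crate, fixed, open on top; inside 148 mm along x, 276 mm along y; walls 5 mm, floor 4 mm. Origin: centre of its underside, on the table; z up; +y end is the left end seen from the robot. Rim 74 mm above the origin. Five cartons lie in a row along y, on their long narrow sides, length along x, tops 70 mm above the origin; a sixth place is empty.
- gap (a point): Centre of the empty place, on the crate's floor (4 mm above its underside); axes as the crate's. It is 52 mm wide along y between pack3 and pack4: the carton has 4 mm to spare each side, with no room for fingers below the neighbours' tops. Hold the carton by its top 10 to 15 mm, let it go in the mouth of the gap, where it slides down, and push it home.
- pack1: A folding carton of plain brown card, 140 x 66 x 44 mm, about 0.25 kg, with a blank white label on each broad face, lying on its long narrow side in the crate, the left end of the row. Origin: its centre, 37 mm above the crate's underside when fully down; x along its 140 mm length, y along its 44 mm thickness, z up (66 mm).
- pack2: A folding carton of plain brown card, 140 x 66 x 44 mm, about 0.25 kg, with a blank white label on each broad face, lying on its long narrow side in the crate, second from the left. Origin: its centre, 37 mm above the crate's underside when fully down; x along its 140 mm length, y along its 44 mm thickness, z up (66 mm).
- pack3: A folding carton of plain brown card, 140 x 66 x 44 mm, about 0.25 kg, with a blank white label on each broad face, lying on its long narrow side in the crate, left neighbour of the empty place. Origin: its centre, 37 mm above the crate's underside when fully down; x along its 140 mm length, y along its 44 mm thickness, z up (66 mm).
- pack4: A folding carton of plain brown card, 140 x 66 x 44 mm, about 0.25 kg, with a blank white label on each broad face, lying on its long narrow side in the crate, right neighbour of the empty place. Origin: its centre, 37 mm above the crate's underside when fully down; x along its 140 mm length, y along its 44 mm thickness, z up (66 mm).
- pack5: A folding carton of plain brown card, 140 x 66 x 44 mm, about 0.25 kg, with a blank white label on each broad face, lying on its long narrow side in the crate, the right end of the row. Origin: its centre, 37 mm above the crate's underside when fully down; x along its 140 mm length, y along its 44 mm thickness, z up (66 mm).
- onion1: A bystander: brown onion, 68 mm across, 74 mm tall, standing loose on the table beyond the carton. Origin: centre of its underside.
- onion2: A bystander: brown onion, 68 mm across, 74 mm tall, standing loose on the table beyond the carton. Origin: centre of its underside.
- tape: A bystander: roll of brown packing tape lying flat, 100 mm across, 48 mm tall, loose on the table between robot and carton. Origin: centre of its underside.
There are look-alikes about, which are no part of the job. Leave any pink or turquoise look-alike of the pack1 alone.

How it is judged:
By the outcome, as a careful person would: the job done as asked, in the order asked, and still so for the second after the job is handed in, with the robot touching nothing.
It also fails if it takes over 70 s, if anything falls off the work surface, if the arm or the gripper's body presses on something with over 40 N, if the wrist force passes 120 N, or if a joint passes its speed limit or range.

## Working session

There is one attempt and no reset: what is moved stays moved. The work goes in short steps, Python scripts to look and compute and a tool call to move; the robot and the scene stay as the last step left them, time stands still between calls to the robot, and variables do not carry over. Pictures are saved under pics/ and viewed, at most 10 in all, crops included, and the job is handed in when it is done.

Besides the shell and the picture viewer there is one more tool, called after "Request:" by a JSON object that holds its "name" and its "arguments". jog_arm: Moves the arm, as the interface text tells. Its arguments: {"type":"object","properties":{"deltas":{"type":"array"},"newtons":{"type":"number"}},"required":["deltas"]}

```bash
mkdir -p pics; ls; python3 - <<'E'
from station import bot
import cv2,json
o=bot.get_obs();print(o,bot.tip_reach)
for n in("top","side"):
    c=bot.read_camera(n);cv2.imwrite(f"pics/{n}0.png",c["img"][:,:,::-1]);print(n,c["K"],c["eye"],c["attitude"])
E
```

```text
pics
{'t': 0.0, 'q': array([ 1.21089371,  0.47780455,  0.02234297,  1.55643056, -0.01150823,
        1.10930351, -0.0831168 ]), 'joint_vel': array([-0.00167574,  0.00031628, -0.00069133,  0.00075135,  0.00038345,
        0.00100236,  0.00026971]), 'joint_torque': array([ 5.57537132e-04, -5.96438920e+01,  1.60790998e+00, -2.81190044e+01,
        1.24860794e-02,  9.21176921e-03, -4.13003050e-06]), 'eef_pos': array([ 0.16801773, -0.65315216,  0.23023162]), 'tool_rot': array([-8.91306228e-04,  9.92084580e-01,  1.25568150e-01, -1.77990604e-04]), 'contact_force': array([-0.84346834, -0.11951729, -1.3517074 ]), 'torque': array([ 0.0103177 ,  0.04002055, -0.01697246]), 'grasp_force': 0.0, 'gripper_width': 0.9990154073684953} 0.022
top [[546.44539149   0.         319.13464418]
 [  0.         546.44539149 237.98819815]
 [  0.           0.           1.        ]] [ 0.39398358 -0.02457892  1.53768259] [-0.02561755  0.71284334 -0.6994508   0.04434751]
side [[593.08553977   0.         310.94644569]
 [  0.         593.08553977 234.95925928]
 [  0.           0.           1.        ]] [0.07039492 1.07117766 1.12959466] [ 0.08255429 -0.19984476  0.88758741 -0.40673757]
```

View pics/top0.png

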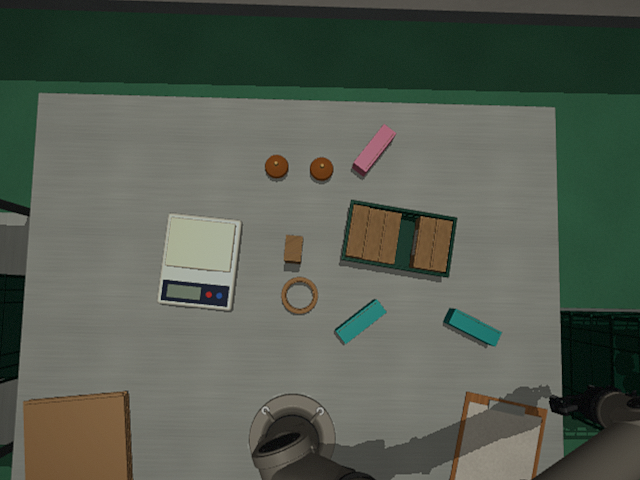

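View pics/side0.png

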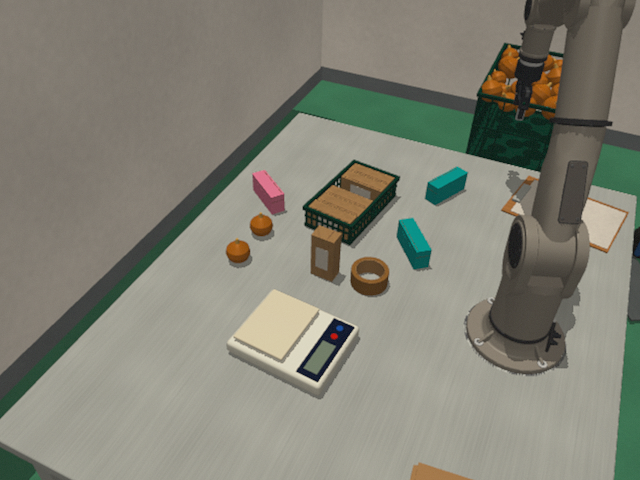

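The overhead view shows the scale on the left (pan about (201,245)), the upright brown carton at (293,248) and the crate on the right (398,239) with its gap at about (407,240). The tape roll is at (299,295) and the onions at (277,166) and (321,168). The pink carton at (374,150) and the turquoise ones at (360,322) and (472,327) are look-alikes. Only the brown upright box at (293,248) fits "carton", so I'll confirm it in an enlarged crop.

```bash
python3 - <<'E'
import cv2,numpy as np
t=cv2.imread("pics/top0.png");s=cv2.imread("pics/side0.png")
a=cv2.resize(t[190:310,260:465],None,fx=3.9,fy=3.9,interpolation=cv2.INTER_CUBIC)[:, :799]
b=cv2.resize(s[215:295,295:400],None,fx=1.6,fy=1.6,interpolation=cv2.INTER_CUBIC)
c=cv2.resize(t[205:315,150:250],None,fx=1.2,fy=1.2,interpolation=cv2.INTER_CUBIC)
out=np.zeros((600,799,3),np.uint8);out[:a.shape[0],:a.shape[1]]=a
out[470:470+128,:168]=b;out[468:600,200:320]=c
cv2.imwrite("pics/crop1.png",out)
E
```

```text
(no output)
```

View pics/crop1.png

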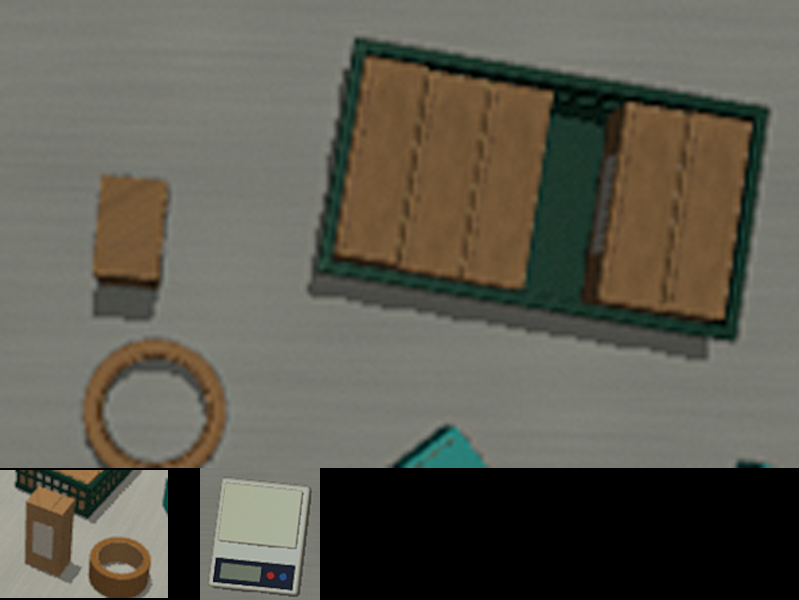

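The crop confirms it: brown upright carton with a white label on the broad face, top corners at crop (102,176),(168,181),(160,283),(93,276). The crate's outer rim corners are at crop (357,38),(769,106),(737,340),(318,270), and the gap is near (566,200).

```bash
cat > h.py <<'E'
import numpy as np,cv2
from scipy.spatial.transform import Rotation as R
def rot(q): return R.from_quat([q[1],q[2],q[3],q[0]])
def p2w(c,px,z):
    px=np.atleast_2d(px).astype(float)
    d=np.c_[px,np.ones(len(px))]@np.linalg.inv(c["K"]).T
    d=rot(c["attitude"]).apply(d); e=np.array(c["eye"])
    return e+d*((z-e[2])/d[:,2:])
def w2p(c,P):
    v=rot(c["attitude"]).inv().apply(np.atleast_2d(P)-np.array(c["eye"]))@np.array(c["K"]).T
    return v[:,:2]/v[:,2:]
def rep(n,W):
    m=W.mean(0)
    e1=(W[1]-W[0]+W[2]-W[3])/2;e2=(W[3]-W[0]+W[2]-W[1])/2
    print(n,"c",m[:2].round(4),"sides",np.hypot(*e1[:2]).round(4),np.hypot(*e2[:2]).round(4),"ang",np.degrees(np.arctan2(e1[1],e1[0])).round(1),np.degrees(np.arctan2(e2[1],e2[0])).round(1))
E
python3 - <<'E'
from station import bot
from h import *
c=bot.read_camera("top")
f=lambda L:(np.array(L)+.5)/3.9-.5+[260,190]
rep("carton",p2w(c,f([(102,176),(168,181),(160,283),(93,276)]),.14))
rep("crate",p2w(c,f([(357,38),(769,106),(737,340),(318,270)]),.074))
rep("row",p2w(c,f([(365,56),(753,122),(727,321),(335,257)]),.070))
g=p2w(c,f([(554,92),(526,290)]),.07);print("gap left edge",g)
g=p2w(c,f([(622,103),(597,301)]),.07);print("gap right edge",g)
im=c["img"].astype(int);r,gg,b=[im[...,i] for i in range(3)]
m=((r-b>12)&(r>140)).astype(np.uint8);m[:, :155]=0;m[:,250:]=0;m[:205]=0;m[320:]=0
m=cv2.morphologyEx(m,cv2.MORPH_OPEN,np.ones((3,3)))
n,l,st,_=cv2.connectedComponentsWithStats(m);print(st[1:])
k=1+st[1:,4].argmax();ys,xs=np.where(l==k)
box=cv2.boxPoints(cv2.minAreaRect(np.c_[xs,ys].astype(np.float32)));print(box)
rep("pan",p2w(c,box,.058))
for n,p,z in(("tape",(299,295),.03),("on1",(277,166),.04),("on2",(321,168),.04),("tq",(360,322),.03)):print(n,p2w(c,p,z)[0,:2])
# side view check of carton
s=bot.read_camera("side")
E
```

```text
carton c [0.5052 0.0057] sides 0.0439 0.0668 ang -94.0 176.5
crate c [ 0.5447 -0.2795] sides 0.2925 0.1646 ang -98.3 171.5
row c [ 0.5446 -0.28  ] sides 0.2753 0.1414 ang -98.3 172.2
gap left edge [[ 0.61249687 -0.28588835  0.07      ]
 [ 0.47380904 -0.26680364  0.07      ]]
gap right edge [[ 0.60576832 -0.33362134  0.07      ]
 [ 0.46713331 -0.31615922  0.07      ]]
[[ 165  217   70   53 3011]
 [ 207  293    4    4   16]]
[[164.43903 264.0488 ]
 [169.76828 216.08537]
 [234.41464 223.26828]
 [229.08539 271.2317 ]]
pan c [0.5196 0.2607] sides 0.1307 0.1752 ang -4.1 -95.2
tape [ 0.38590716 -0.01078894]
on1 [0.74222943 0.05794826]
on2 [ 0.73949183 -0.06474435]
tq [ 0.31532233 -0.1792112 ]
```

```bash
cat >> h.py <<'E'
def tool(zd,yd):  # tool orientation from z dir and approx y dir
    z=np.array(zd)/np.linalg.norm(zd);y=np.array(yd)-z*np.dot(z,yd);y/=np.linalg.norm(y)
    return R.from_matrix(np.c_[np.cross(y,z),y,z])
def yaw(d): d=np.radians(d);return np.array([np.cos(d),np.sin(d),0])
def go(o,P,Rt,grasp=True):  # needed shift, rotvec from state o to put grasp point (3mm ahead) at P
    t=np.array(P)-(0.003*Rt.apply([0,0,1]) if grasp else 0)
    return (t-o["eef_pos"]).round(4),(Rt*rot(o["tool_rot"]).inv()).as_rotvec().round(4)
A=np.radians(40)
CY=-3.9;CC=np.array([.5052,.0057,0]);PY=-4.7;PC=np.array([.5196,.2607,.058]);KY=-8.2;GC=np.array([.540,-.3006,.004])
U=np.array([0,0,1.])
Rgrasp=tool(-np.cos(A)*yaw(CY)-np.sin(A)*U,yaw(CY+90))
Pg=CC+.012*yaw(CY)+.085*U
Bk=Rgrasp.apply([0,0,-1])
E
python3 - <<'E'
from station import bot
from h import *
o=bot.get_obs()
Rd=tool(-U,yaw(86));print(go(o,[.62,0,.38],Rd))
print("down->tilt",(Rgrasp*Rd.inv()).as_rotvec(),"Pg",Pg,"pre",Pg+.12*Bk, "Bk",Bk)
E
```

```text
(array([0.4519, 0.6534, 0.1524]), array([ 3.00e-04, -1.60e-03,  2.82e+00]))
down->tilt [0.0601143  0.87059175 0.00163314] Pg [0.51717221 0.00488382 0.085     ] pre [ 0.60888467 -0.00136851  0.16213451] Bk [ 0.7642705  -0.05210274  0.64278761]
```

Request:
{"name": "jog_arm", "arguments": {"deltas": [[0.015,0.03,0.02,0,0,0.14,1],[0.015,0.03,0.02,0,0,0.14,1],[0.02,0.03,0.02,0,0,0.14,1],[0.02,0.03,0.02,0,0,0.14,1],[0.02,0.03,0.02,0,0,0.14,1],[0.025,0.03,0.02,0,0,0.14,1],[0.025,0.03,0.02,0,0,0.14,1],[0.025,0.03,0.01,0,0,0.14,1],[0.025,0.03,0,0,0,0.14,1],[0.025,0.03,0,0,0,0.14,1]], "newtons": 40}}

```text
t: 1.2
eef_pos: [0.384, -0.3524, 0.3818]
tool_rot: [0.001, 0.676, 0.737, -0.0]
contact_force: [1.8, 0.4, -0.4]
gripper_width: 0.998
grasp_force: 0.0
```

Request:
{"name": "jog_arm", "arguments": {"deltas": [[0.025,0.03,0,0,0,0.14,1],[0.025,0.03,0,0,0,0.14,1],[0.025,0.035,0,0,0,0.14,1],[0.025,0.035,0,0,0,0.14,1],[0.025,0.035,0,0,0,0.14,1],[0.025,0.035,0,0,0,0.14,1],[0.025,0.035,0,0,0,0.14,1],[0.025,0.035,0,0,0,0.14,1],[0.025,0.035,0,0,0,0.14,1],[0.02,0.03,0,0,0,0.14,1]]}}

```text
t: 2.2
eef_pos: [0.629, -0.0166, 0.3809]
tool_rot: [-0.0, 0.042, 0.999, 0.0]
contact_force: [-0.1, -0.0, 0.8]
gripper_width: 1.0
grasp_force: 0.0
```

```bash
python3 - <<'E'
from station import bot
from h import *
o=bot.get_obs();print(o["t"],o["q"].round(3),o["eef_pos"],o["contact_force"].round(2))
print(go(o,Pg+.2*Bk,Rgrasp),go(o,[.62,0,.38],tool(-U,yaw(86))))
E
```

```text
2.2 [ 0.467  0.398 -0.758  1.428  0.273  1.422  1.195] [ 0.62902078 -0.01664848  0.38094217] [-0.13 -0.03  0.75]
(array([ 0.0433,  0.011 , -0.1655]), array([0.0655, 0.8699, 0.0144])) (array([-0.009 ,  0.0166,  0.0021]), array([-0.0005, -0.0002,  0.0135]))
```

Request:
{"name": "jog_arm", "arguments": {"deltas": [[0.004,0.001,-0.016,0.0065,0.087,0.0014,1],[0.004,0.001,-0.016,0.0065,0.087,0.0014,1],[0.004,0.001,-0.016,0.0065,0.087,0.0014,1],[0.004,0.001,-0.016,0.0065,0.087,0.0014,1],[0.004,0.001,-0.016,0.0065,0.087,0.0014,1],[0.004,0.001,-0.016,0.0065,0.087,0.0014,1],[0.004,0.001,-0.016,0.0065,0.087,0.0014,1],[0.005,0.001,-0.016,0.0065,0.087,0.0014,1],[0.005,0.001,-0.016,0.0065,0.087,0.0014,1],[0.005,0.001,-0.016,0.0065,0.087,0.0014,1]]}}

```text
t: 3.2
eef_pos: [0.647, -0.0099, 0.2344]
tool_rot: [-0.336, 0.037, 0.941, 0.013]
contact_force: [-0.3, 0.1, -2.1]
gripper_width: 0.994
grasp_force: 0.0
```

Request:
{"name": "jog_arm", "arguments": {"deltas": [[0,0,0,0,0,0,1],[0,0,0,0,0,0,1]]}}

```text
t: 3.4
eef_pos: [0.6479, -0.0091, 0.2369]
tool_rot: [-0.334, 0.037, 0.942, 0.012]
contact_force: [-0.4, 0.9, 0.8]
gripper_width: 1.002
grasp_force: 0.0
```

```bash
python3 - <<'E'
from station import bot
from h import *
o=bot.get_obs();print(o["t"],o["q"].round(3),o["eef_pos"])
print(go(o,Pg+.2*Bk,Rgrasp),go(o,Pg+.08*Bk,Rgrasp),go(o,Pg,Rgrasp))
im=np.hstack([cv2.resize(bot.read_camera(n)["img"],(400,300),interpolation=cv2.INTER_AREA) for n in("wrist","side")])
cv2.imwrite("pics/pre.png",im[:,:,::-1])
E
```

```text
3.4 [-0.15   0.854  0.218  1.072 -0.188  1.914  1.546] [ 0.64789804 -0.00911246  0.23694784]
(array([ 0.0244,  0.0034, -0.0215]), array([0.0162, 0.1896, 0.0086])) (array([-0.0673,  0.0097, -0.0986]), array([0.0162, 0.1896, 0.0086])) (array([-0.1284,  0.0138, -0.15  ]), array([0.0162, 0.1896, 0.0086]))
```

View pics/pre.png

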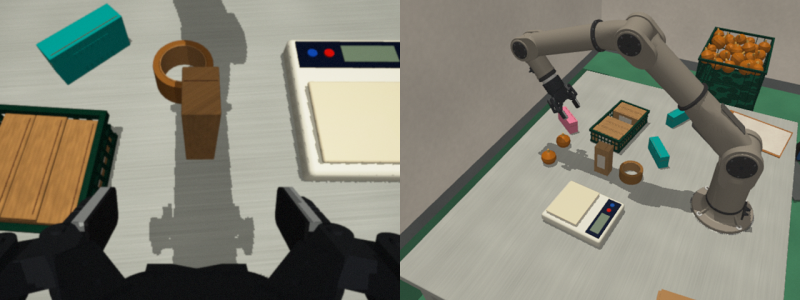

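The wrist camera shows the carton centred between the open fingers at about (201,110), with the tape roll behind it and both onions clear. Joint 6 is at its limit, so I'll use a slightly steeper tilt of 46° below horizontal.

```bash
sed -i 's/^A=.*/A=np.radians(46)/' h.py; python3 - <<'E'
from station import bot
from h import *
o=bot.get_obs()
print(go(o,Pg+.07*Bk,Rgrasp),.07*Bk)
E
```

```text
(array([-0.0802,  0.0103, -0.0999]), array([0.0043, 0.0859, 0.0088])) [ 0.04851348 -0.00330732  0.05035379]
```

Request:
{"name": "jog_arm", "arguments": {"deltas": [[-0.01,0.001,-0.01,0,0,0,1],[-0.01,0.001,-0.01,0,0.01,0.001,1],[-0.01,0.001,-0.01,0,0.01,0.001,1],[-0.01,0.001,-0.01,0,0.01,0.001,1],[-0.008,0.001,-0.01,0.001,0.01,0.001,1],[-0.008,0.001,-0.01,0.001,0.01,0.001,1],[-0.008,0.001,-0.01,0.001,0.01,0.001,1],[-0.008,0.001,-0.01,0.001,0.01,0.001,1],[-0.008,0.001,-0.01,0,0.01,0.001,1],[0,0.001,-0.01,0,0.01,0.001,1]]}}

```text
t: 4.5
eef_pos: [0.567, 0.0002, 0.1365]
tool_rot: [-0.377, 0.033, 0.926, 0.011]
contact_force: [0.4, -0.7, 0.5]
gripper_width: 0.997
grasp_force: 0.0
```

Request:
{"name": "jog_arm", "arguments": {"deltas": [[0,0,0,0,0,0,1],[0,0,0,0,0,0,1]]}}

```text
t: 4.7
eef_pos: [0.5681, 0.0001, 0.1369]
tool_rot: [-0.376, 0.033, 0.926, 0.011]
contact_force: [-0.3, 1.0, 0.6]
gripper_width: 1.001
grasp_force: 0.0
```

```bash
python3 - <<'E'
from station import bot
from h import *
o=bot.get_obs();print(o["t"],o["q"].round(3),o["eef_pos"])
print(go(o,Pg+.07*Bk,Rgrasp),go(o,Pg,Rgrasp))
E
```

```text
4.7 [-0.173  0.861  0.196  1.345 -0.184  1.726  1.563] [5.68104888e-01 1.38313533e-04 1.36861688e-01]
(array([-0.0003,  0.0013,  0.0007]), array([ 0.0035, -0.0047,  0.0008])) (array([-0.0489,  0.0046, -0.0497]), array([ 0.0035, -0.0047,  0.0008]))
```

Request:
{"name": "jog_arm", "arguments": {"deltas": [[-0.008,0.0008,-0.008,0,0,0,1],[-0.008,0.0008,-0.008,0.001,-0.001,0,1],[-0.008,0.0008,-0.008,0.001,-0.001,0,1],[-0.008,0.0008,-0.008,0.001,-0.001,0,1],[-0.008,0.0008,-0.009,0,0,0,1],[-0.008,0.0006,-0.009,0,0,0,1],[0,0,0,0,0,0,1],[0,0,0,0,0,0,0.7],[0,0,0,0,0,0,0.5],[0,0,0,0,0,0,0.3]], "newtons": 40}}

```text
t: 5.7
eef_pos: [0.5205, 0.0046, 0.0874]
tool_rot: [-0.375, 0.032, 0.927, 0.013]
contact_force: [2.1, 0.3, 0.8]
gripper_width: 0.518
grasp_force: 3.0
```

Request:
{"name": "jog_arm", "arguments": {"deltas": [[0,0,0,0,0,0,0.2],[0,0,0,0,0,0,0],[0,0,0,0,0,0,0],[0,0,0,0,0,0,0]]}}

```text
t: 6.1
eef_pos: [0.5205, 0.0047, 0.0875]
tool_rot: [-0.374, 0.032, 0.927, 0.013]
contact_force: [3.8, 0.6, 3.4]
gripper_width: 0.507
grasp_force: 42.4
```

```bash
python3 - <<'E'
from station import bot
from h import *
o=bot.get_obs();print(o["t"],o["q"].round(3),o["eef_pos"],o["contact_force"],o["grasp_force"])
print(go(o,Pg,Rgrasp))
cv2.imwrite("pics/grip.png",np.hstack([bot.read_camera(n)["img"][:,120:520] for n in("wrist","side")])[:,:,::-1])
E
```

```text
6.1 [-0.183  0.848  0.182  1.505 -0.189  1.575  1.571] [0.52046544 0.00473574 0.087492  ] [3.78770055 0.61553016 3.41308132] 42.44263708591461
(array([-0.0012,  0.    , -0.0003]), array([ 0.0002, -0.0002,  0.001 ]))
```

View pics/grip.png

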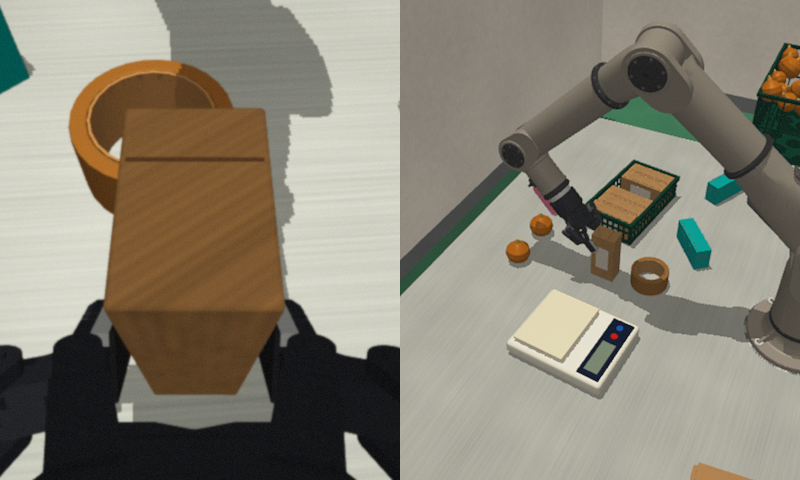

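The carton is gripped between the pads, still upright, clear of the tape roll behind it. The pan is empty.

```bash
cat >> h.py <<'E'
M0=np.c_[yaw(CY),yaw(CY+90),U]
Mp=np.c_[U,yaw(PY),yaw(PY+90)]
Rt=R.from_matrix(Mp@M0.T)
E
cat > st.py <<'E'
from station import bot
from h import *
import sys
E
python3 - <<'E'
from station import bot
from h import *
o=bot.get_obs()
off=rot(o["tool_rot"]).inv().apply(CC+.07*U-o["eef_pos"])  # centre in tool frame
M=rot(o["tool_rot"]).inv()*R.from_matrix(M0)
np.savez("g.npz",off=off,M=M.as_matrix())
Rp=R.from_matrix(Mp)*M.inv()
T=PC+.033*U-Rp.apply(off);print("TCP on pan",T,"tool z",Rp.apply([0,0,1]),"rotvec",(Rp*rot(o["tool_rot"]).inv()).as_rotvec(), T-o["eef_pos"])
E
```

```text
TCP on pan [0.52108885 0.27813438 0.10626816] tool z [-0.05834972 -0.71680196 -0.6948311 ] rotvec [-1.29844371 -1.11683778 -1.21947483] [0.00065229 0.27341768 0.01877041]
```

Request:
{"name": "jog_arm", "arguments": {"deltas": [[0,0,0.01,0,0,0,0],[0,0,0.015,0,0,0,0],[0.005,0,0.02,0,0,0,0],[0.005,0,0.02,0,0,0,0],[0.005,0,0.02,0,0,0,0],[0.005,0,0.02,0,0,0,0],[0.005,0,0.02,0,0,0,0],[0.005,0,0.02,0,0,0,0],[0,0,0.02,0,0,0,0],[0,0,0.02,0,0,0,0]]}}

```text
t: 7.2
eef_pos: [0.5495, 0.0045, 0.2735]
tool_rot: [-0.375, 0.032, 0.926, 0.013]
contact_force: [0.6, 0.1, -2.7]
gripper_width: 0.507
grasp_force: 41.7
```

Request:
{"name": "jog_arm", "arguments": {"deltas": [[0,0.013,0,-0.065,-0.056,-0.061,0],[0,0.013,0,-0.065,-0.056,-0.061,0],[0,0.013,0,-0.065,-0.056,-0.061,0],[0,0.013,0,-0.065,-0.056,-0.061,0],[0,0.013,0,-0.065,-0.056,-0.061,0],[0,0.013,0,-0.065,-0.056,-0.061,0],[0,0.013,0,-0.065,-0.056,-0.061,0],[0,0.013,0,-0.065,-0.056,-0.061,0],[0,0.013,0,-0.065,-0.056,-0.061,0],[0,0.013,0,-0.065,-0.056,-0.061,0]]}}

```text
t: 8.2
eef_pos: [0.5491, 0.1347, 0.273]
tool_rot: [-0.062, 0.412, 0.895, -0.159]
contact_force: [0.2, 0.2, -2.1]
gripper_width: 0.507
grasp_force: 41.6
```

Request:
{"name": "jog_arm", "arguments": {"deltas": [[-0.003,0.014,0,-0.065,-0.056,-0.061,0],[-0.003,0.014,0,-0.065,-0.056,-0.061,0],[-0.003,0.014,0,-0.065,-0.056,-0.061,0],[-0.003,0.014,0,-0.065,-0.056,-0.061,0],[-0.003,0.014,0,-0.065,-0.056,-0.061,0],[-0.003,0.014,0,-0.065,-0.056,-0.061,0],[-0.003,0.014,0,-0.065,-0.056,-0.061,0],[-0.003,0.014,0,-0.065,-0.056,-0.061,0],[-0.003,0.014,0,-0.065,-0.056,-0.061,0],[-0.002,0.014,0,-0.065,-0.056,-0.061,0]]}}

```text
t: 9.2
eef_pos: [0.5197, 0.2756, 0.2726]
tool_rot: [0.267, 0.678, 0.622, -0.287]
contact_force: [0.3, -0.4, -2.4]
gripper_width: 0.506
grasp_force: 41.7
```

```bash
cat > pan.py <<'E'
from station import bot
from h import *
o=bot.get_obs();g=np.load("g.npz");M=R.from_matrix(g["M"]);Rp=R.from_matrix(Mp)*M.inv()
T=PC+.033*U-Rp.apply(g["off"])
print(o["t"],o["q"].round(3),o["eef_pos"],o["contact_force"].round(2),o["grasp_force"])
print((T-o["eef_pos"]).round(4),(Rp*rot(o["tool_rot"]).inv()).as_rotvec().round(4))
E
python3 pan.py
```

```text
9.2 [-1.223  0.717  0.63   1.456  0.195  1.627 -0.737] [0.51973914 0.27556111 0.27261293] [ 0.33 -0.41 -2.45] 41.67268216609955
[ 0.0013  0.0026 -0.1663] [0.003  0.0034 0.0031]
```

Request:
{"name": "jog_arm", "arguments": {"deltas": [[0,0,-0.015,0.003,0.003,0.003,0],[0.001,0.001,-0.02,0,0,0,0],[0,0.001,-0.02,0,0,0,0],[0,0,-0.02,0,0,0,0],[0,0,-0.02,0,0,0,0],[0,0,-0.02,0,0,0,0],[0,0,-0.02,0,0,0,0],[0,0,-0.01,0,0,0,0],[0,0,0,0,0,0,0],[0,0,0,0,0,0,0]]}}

```text
t: 10.2
eef_pos: [0.5222, 0.2767, 0.1275]
tool_rot: [0.265, 0.677, 0.625, -0.286]
contact_force: [-0.0, 0.4, -1.4]
gripper_width: 0.507
grasp_force: 41.6
```

```bash
python3 pan.py; python3 - <<'E'
from station import bot
from h import *
w=bot.read_camera("wrist")["img"];s=bot.read_camera("side")["img"];t=bot.read_camera("top")["img"]
a=cv2.resize(s[250:410,200:400],(400,320),interpolation=cv2.INTER_CUBIC)
b=cv2.resize(t[190:318,140:300],(400,320),interpolation=cv2.INTER_CUBIC)
o=np.zeros((560,800,3),np.uint8);o[:320,:400]=a;o[:320,400:]=b;o[320:,:320]=cv2.resize(w,(320,240))
cv2.imwrite("pics/over.png",o[:,:,::-1])
E
```

```text
10.2 [-1.19   0.876  0.571  1.527  0.13   1.417 -0.805] [0.52224949 0.27668181 0.12750039] [-0.    0.39 -1.39] 41.58404231071472
[-0.0012  0.0015 -0.0212] [-0.0011 -0.0004 -0.0024]
```

View pics/over.png

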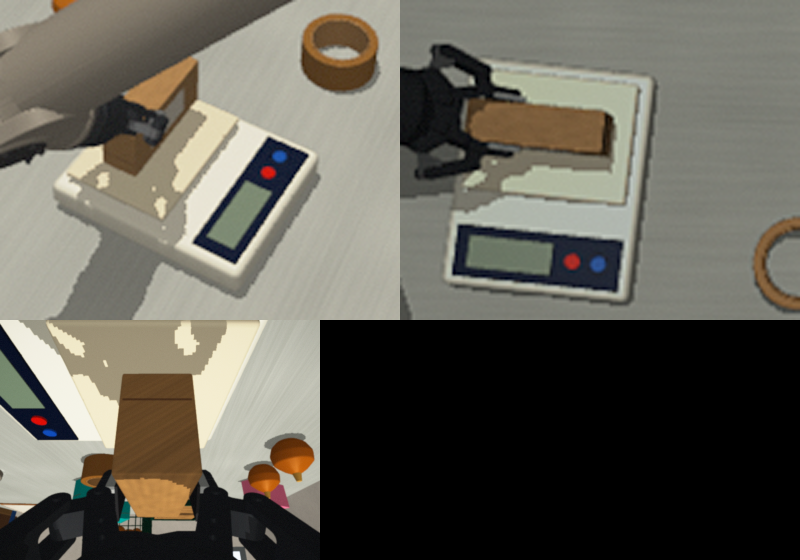

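The carton hangs over the pan lying on its long narrow side, square with the pan (top view, top face about (470..610, 98..155)). I'll lower it.

Request:
{"name": "jog_arm", "arguments": {"deltas": [[-0.0005,0.0005,-0.006,-0.001,0,-0.002,0],[-0.0005,0.0005,-0.006,0,0,0,0],[0,0.0005,-0.005,0,0,0,0],[0,0,-0.002,0,0,0,0],[0,0,-0.001,0,0,0,0],[0,0,0,0,0,0,0]]}}

```text
t: 10.95
eef_pos: [0.5209, 0.2781, 0.107]
tool_rot: [0.265, 0.677, 0.624, -0.287]
contact_force: [-0.4, 0.4, -2.1]
gripper_width: 0.512
grasp_force: 41.6
```

```bash
python3 pan.py
```

```text
10.95 [-1.187  0.903  0.562  1.53   0.119  1.394 -0.817] [0.52088775 0.27809306 0.10701448] [-0.44  0.4  -2.1 ] 41.620001792907715
[ 0.0002  0.     -0.0007] [-0.0001 -0.0011 -0.0004]
```

Request:
{"name": "jog_arm", "arguments": {"deltas": [[0,0,-0.001,0,0,0,0],[0,0,-0.001,0,0,0,0],[0,0,0,0,0,0,0]]}}

```text
t: 11.25
eef_pos: [0.5211, 0.2782, 0.1056]
tool_rot: [0.265, 0.677, 0.624, -0.287]
contact_force: [-0.2, -0.4, 0.8]
gripper_width: 0.511
grasp_force: 41.9
```

```bash
python3 pan.py
```

```text
11.25 [-1.187  0.905  0.561  1.53   0.118  1.392 -0.818] [0.52106915 0.27820256 0.10555241] [-0.16 -0.35  0.82] 41.87941074371338
[ 0.     -0.0001  0.0007] [-0.0002 -0.0006 -0.0004]
```

Request:
{"name": "jog_arm", "arguments": {"deltas": [[0,0,-0.0007,0,0,0,0],[0,0,0,0,0,0,0],[0,0,0,0,0,0,0.53],[0,0,0,0,0,0,0.6],[0,0,0,0,0,0,0.8],[0,0,0,0,0,0,1],[0,0,0,0,0,0,1],[0,0,0,0,0,0,1]]}}

```text
t: 12.05
eef_pos: [0.5209, 0.2781, 0.1044]
tool_rot: [0.265, 0.677, 0.624, -0.287]
contact_force: [-0.3, -0.2, -0.8]
gripper_width: 1.001
grasp_force: 0.0
```

Request:
{"name": "jog_arm", "arguments": {"deltas": [[0,0.007,0.007,0,0,0,1],[0.001,0.014,0.014,0,0,0,1],[0.001,0.02,0.02,0,0,0,1],[0.001,0.02,0.02,0,0,0,1],[0.001,0.02,0.02,0,0,0,1],[0,0,0.03,0,0,0,1],[0,0,0.03,0,0,0,1],[0,0,0.03,0,0,0,1],[0,0,0.02,0,0,0,1]]}}

```text
t: 12.95
eef_pos: [0.5252, 0.3597, 0.2982]
tool_rot: [0.265, 0.678, 0.624, -0.286]
contact_force: [0.5, 0.2, 0.3]
gripper_width: 0.995
grasp_force: 0.0
```

```bash
python3 - <<'E'
from station import bot
from h import *
o=bot.get_obs();print(o["t"],o["q"].round(3),o["eef_pos"])
print("to down above",go(o,PC+.24*U,tool(-U,yaw(PY))))
E
```

```text
12.95 [-1.225  0.797  0.607  1.233  0.15   1.785 -0.74 ] [0.52523078 0.35966037 0.29823132]
to down above (array([-0.0056, -0.099 ,  0.0028]), array([ 7.978e-01, -6.370e-02,  5.000e-04]))
```

Request:
{"name": "jog_arm", "arguments": {"deltas": [[-0.0005,-0.01,0,0.08,-0.0064,0,1],[-0.0005,-0.01,0,0.08,-0.0064,0,1],[-0.0005,-0.01,0,0.08,-0.0064,0,1],[-0.0005,-0.01,0,0.08,-0.0064,0,1],[-0.0005,-0.01,0,0.08,-0.0064,0,1],[-0.0005,-0.01,0,0.08,-0.0064,0,1],[-0.0005,-0.01,0,0.08,-0.0064,0,1],[-0.0005,-0.01,0,0.08,-0.0064,0,1],[-0.0005,-0.01,0,0.08,-0.0064,0,1],[-0.0005,-0.009,0,0.08,-0.0064,0,1]]}}

```text
t: 13.95
eef_pos: [0.5198, 0.2597, 0.296]
tool_rot: [-0.002, 0.735, 0.678, 0.001]
contact_force: [0.7, -0.4, 0.7]
gripper_width: 1.004
grasp_force: 0.0
```

Request:
{"name": "jog_arm", "arguments": {"deltas": [[0,0,0,0,0,0,1],[0,0,0,0,0,0,1]]}}

```text
t: 14.15
eef_pos: [0.5198, 0.2599, 0.2959]
tool_rot: [-0.001, 0.736, 0.677, -0.001]
contact_force: [-0.2, 1.2, -0.6]
gripper_width: 1.005
grasp_force: 0.0
```

```bash
python3 - <<'E'
from station import bot
from h import *
import pickle
o=bot.get_obs();print(o["t"],o["eef_pos"])
print(go(o,PC+.24*U,tool(-U,yaw(PY))))
w=bot.read_camera("wrist");pickle.dump({k:np.array(w[k]) for k in w},open("w1.pkl","wb"))
print(w["eye"],w["attitude"])
cv2.imwrite("pics/w1.png",w["img"][:,:,::-1])
E
```

```text
14.15 [0.51984005 0.25985587 0.29587049]
(array([-0.0002,  0.0008,  0.0051]), array([-0.0003, -0.0016,  0.0001]))
[0.5257368  0.32740603 0.43907303] [ 0.13469574  0.99002144 -0.04091012 -0.00640049]
```

View pics/w1.png

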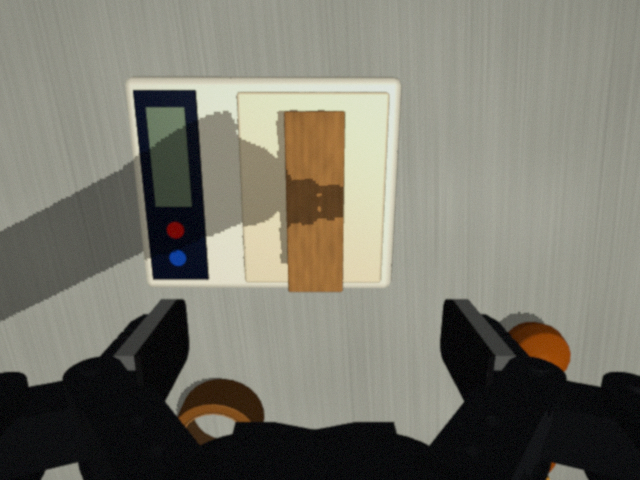

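The carton lies on the pan with top corners (284,110),(345,111),(343,292),(288,292). The pan corners are (237,92),(390,94),(381,283),(246,282).

```bash
python3 - <<'E'
from h import *
import pickle
c=pickle.load(open("w1.pkl","rb"))
rep("carton",p2w(c,[(284.5,110.5),(345,111),(343,292),(288.5,292)],.124))
rep("pan",p2w(c,[(237,92),(390,94),(381,283),(246,282)],.058))
E
```

```text
carton c [0.5205 0.2611] sides 0.0435 0.1398 ang -5.0 -94.4
pan c [0.5189 0.2595] sides 0.1305 0.1738 ang -5.3 -94.8
```

Centred within 2 mm and square. Next I'll regrasp it from above by its top 12 mm or so.

Request:
{"name": "jog_arm", "arguments": {"deltas": [[0,0.0005,-0.02,0,-0.001,0,1],[0.0005,0.0005,-0.025,0,0,0,1],[0,0,-0.025,0,0,0,1],[0,0,-0.025,0,0,0,1],[0,0,-0.02,0,0,0,1],[0,0,-0.02,0,0,0,1],[0,0,-0.015,0,0,0,1],[0,0,-0.01,0,0,0,1],[0,0,-0.006,0,0,0,1],[0,0,0,0,0,0,1]]}}

```text
t: 15.2
eef_pos: [0.5202, 0.2614, 0.1289]
tool_rot: [-0.0, 0.735, 0.678, -0.001]
contact_force: [0.2, 0.3, -0.0]
gripper_width: 1.002
grasp_force: 0.0
```

Request:
{"name": "jog_arm", "arguments": {"deltas": [[0,0,0,0,0,0,0.8],[0,0,0,0,0,0,0.6],[0,0,0,0,0,0,0.5],[0,0,0,0,0,0,0.4],[0,0,0,0,0,0,0.2],[0,0,0,0,0,0,0],[0,0,0,0,0,0,0]], "newtons": 40}}

```text
t: 15.9
eef_pos: [0.5204, 0.2612, 0.1294]
tool_rot: [-0.0, 0.735, 0.678, -0.0]
contact_force: [-0.0, -0.1, -0.4]
gripper_width: -0.001
grasp_force: 0.0
```

```bash
python3 - <<'E'
from station import bot
from h import *
o=bot.get_obs();print(o["t"],o["q"].round(3),o["eef_pos"],o["gripper_width"],o["grasp_force"],rot(o["tool_rot"]).apply([0,0,1]))
w=bot.read_camera("wrist")["img"];s=bot.read_camera("side")["img"]
cv2.imwrite("pics/g2.png",np.hstack([w[180:480,120:520],cv2.resize(s[270:390,200:360],(400,300),interpolation=cv2.INTER_CUBIC)])[:,:,::-1])
E
```

```text
15.9 [-0.935  0.478  0.477  1.899 -0.29   0.832 -0.388] [0.52035302 0.26117494 0.12943519] -0.0014764841280630254 0.0 [-4.81905507e-04  3.86033835e-04 -9.99999809e-01]
```

View pics/g2.png

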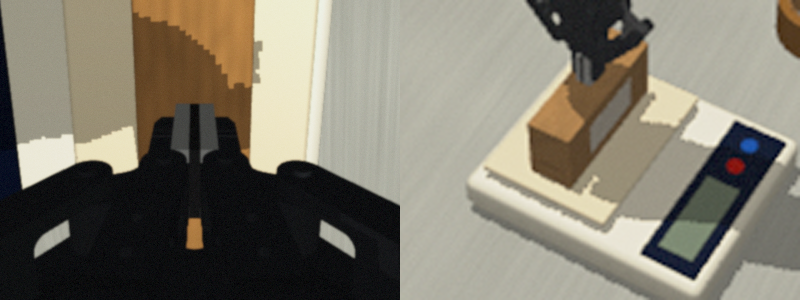

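The fingers shut on nothing above the carton; it still stands on the pan at crop (590,130). I'll work out where the tips really are from the wrist image.

```bash
python3 - <<'E'
from station import bot
from h import *
o=bot.get_obs();w=bot.read_camera("wrist")
E=o["eef_pos"];Ro=rot(o["tool_rot"])
print(bot.tip_reach, "cam in tool",Ro.inv().apply(np.array(w["eye"])-E))
for px in((312,283),(312,330),(312,265+180)):
    d=np.array([*px,1.])@np.linalg.inv(w["K"]).T
    d=Ro.inv().apply(rot(w["attitude"]).apply(d)); e=Ro.inv().apply(np.array(w["eye"])-E)
    for x in (-.011,0,.011):
        s=(x-e[0])/d[0];print(px,x,(e+s*d).round(4))
for z in(.10,.102,.124):print(z,p2w(w,[(254,180),(371,180)],z).round(4)[:,:2].tolist())
cv2.imwrite("pics/w2.png",w["img"][:,:,::-1])
t=bot.read_camera("top");s=bot.read_camera("side")
np.savez("s2.npz",K=s["K"],eye=s["eye"],attitude=s["attitude"])
# predicted side-view pixels of carton corners if lying 66 high
for z in(.058,.124):
    P=[PC*[1,1,0]+z*U+a*.07*yaw(PY+90)+b*.022*yaw(PY) for a in(1,-1) for b in(1,-1)]
    print(z,((w2p(s,P)-[200,270])*2.5+[400,0]).round().tolist())
for dz in (0,.022): print("tip px",((w2p(s,E-[0,0,dz])-[200,270])*2.5+[400,0]).round())
E
```

```text
0.022 cam in tool [ 6.78135129e-02  9.93030097e-05 -1.43190854e-01]
(312, 283) -0.011 [-0.011  -0.001   0.0497]
(312, 283) 0 [ 0.     -0.0009  0.0228]
(312, 283) 0.011 [ 0.011  -0.0007 -0.0042]
(312, 330) -0.011 [-0.011  -0.0008  0.0026]
(312, 330) 0 [ 0.     -0.0007 -0.0177]
(312, 330) 0.011 [ 0.011  -0.0005 -0.0381]
(312, 445) -0.011 [-0.011  -0.0005 -0.0559]
(312, 445) 0 [ 0.     -0.0004 -0.0681]
(312, 445) 0.011 [ 0.011  -0.0003 -0.0803]
0.1 [[0.4993, 0.3055], [0.547, 0.3016]]
0.102 [[0.4996, 0.3058], [0.5467, 0.3019]]
0.124 [[0.503, 0.3087], [0.5441, 0.3054]]
0.058 [[529.0, 168.0], [569.0, 187.0], [609.0, 71.0], [648.0, 88.0]]
0.124 [[525.0, 120.0], [567.0, 139.0], [608.0, 23.0], [648.0, 40.0]]
tip px [[587.  75.]]
tip px [[588.  91.]]
```

Request:
{"name": "jog_arm", "arguments": {"deltas": [[0,0,-0.001,0,0,0,0],[0,0,0,0,0,0,0]]}}

```text
t: 16.35
eef_pos: [0.5203, 0.2611, 0.1283]
tool_rot: [-0.0, 0.735, 0.678, -0.0]
contact_force: [0.4, 0.2, -0.7]
gripper_width: 0.0
grasp_force: 0.0
```

Request:
{"name": "jog_arm", "arguments": {"deltas": [[0,0,-0.001,0,0,0,0],[0,0,0,0,0,0,0]]}}

```text
t: 16.55
eef_pos: [0.5203, 0.2612, 0.1273]
tool_rot: [-0.0, 0.735, 0.678, -0.0]
contact_force: [0.4, 0.7, 0.2]
gripper_width: 0.0
grasp_force: 0.0
```

```bash
python3 - <<'E'
from station import bot
from h import *
s=bot.read_camera("side")["img"];t=bot.read_camera("top")["img"]
cv2.imwrite("pics/s3.png",np.hstack([cv2.resize(s[275:360,235:315],(400,425),interpolation=cv2.INTER_CUBIC),cv2.resize(t[200:285,160:240],(400,425),interpolation=cv2.INTER_CUBIC)])[:,:,::-1])
E
```

```text
(no output)
```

View pics/s3.png

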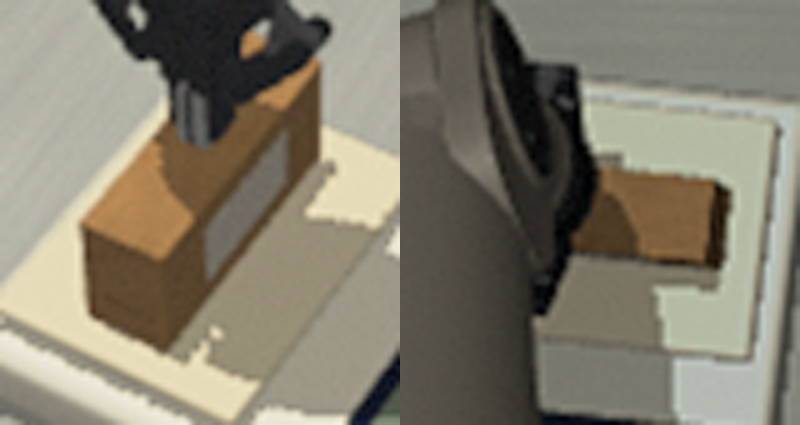

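The side crop shows the carton upright and square on the pan, with the shut tips just over its top at about (190,145). I'll find the top by touch.

Request:
{"name": "jog_arm", "arguments": {"deltas": [[0,0,-0.001,0,0,0,0],[0,0,0,0,0,0,0]]}}

```text
t: 16.85
eef_pos: [0.5203, 0.2611, 0.1263]
tool_rot: [-0.0, 0.735, 0.678, -0.0]
contact_force: [0.0, -0.7, -1.1]
gripper_width: -0.003
grasp_force: 0.0
```

Request:
{"name": "jog_arm", "arguments": {"deltas": [[0,0,-0.001,0,0,0,0],[0,0,0,0,0,0,0]]}}

```text
t: 17.05
eef_pos: [0.5203, 0.2611, 0.1253]
tool_rot: [-0.0, 0.735, 0.678, -0.0]
contact_force: [-0.1, -0.2, -0.4]
gripper_width: -0.001
grasp_force: 0.0
```

Request:
{"name": "jog_arm", "arguments": {"deltas": [[0,0,-0.001,0,0,0,0],[0,0,0,0,0,0,0]]}}

```text
t: 17.25
eef_pos: [0.5203, 0.2611, 0.1243]
tool_rot: [-0.0, 0.735, 0.678, -0.0]
contact_force: [0.8, 0.2, -0.4]
gripper_width: 0.001
grasp_force: 0.0
```

Request:
{"name": "jog_arm", "arguments": {"deltas": [[0,0,-0.001,0,0,0,0],[0,0,-0.001,0,0,0,0],[0,0,0,0,0,0,0]]}}

```text
t: 17.55
eef_pos: [0.5206, 0.2612, 0.124]
tool_rot: [-0.001, 0.735, 0.678, 0.0]
contact_force: [-4.6, -1.7, 14.5]
gripper_width: -0.0
grasp_force: 7.4
```

Request:
{"name": "jog_arm", "arguments": {"deltas": [[0,0,-0.001,0,0,0,0],[0,0,-0.001,0,0,0,0],[0,0,0,0,0,0,0]]}}

```text
t: 17.85
eef_pos: [0.5209, 0.2612, 0.124]
tool_rot: [-0.001, 0.735, 0.678, 0.001]
contact_force: [-10.6, -5.1, 32.2]
gripper_width: -0.003
grasp_force: 16.0
```

```bash
python3 - <<'E'
from station import bot
from h import *
o=bot.get_obs();w=bot.read_camera("wrist")
print(o["eef_pos"],o["contact_force"])
g=w["img"].astype(int)
# carton edges (brown vs cream) along rows; colours near
for r in(150,185,200,220,240):
    x=np.arange(200,440);b=g[r,200:440]
    d=(b[:,0]-b[:,2]); m=d>45
    xs=x[m];print(r,xs.min() if len(xs) else None,xs.max() if len(xs) else None)
print([(y,g[y,312].tolist()) for y in range(270,345,6)])
E
```

```text
[0.52093559 0.26117839 0.12396248] [-10.64711249  -5.09918199  32.24669781]
150 246 377
185 248 438
200 249 437
220 250 435
240 252 434
[(270, [102, 72, 39]), (276, [96, 66, 34]), (282, [94, 66, 36]), (288, [11, 14, 9]), (294, [9, 11, 12]), (300, [11, 9, 6]), (306, [1, 5, 4]), (312, [10, 14, 15]), (318, [10, 10, 9]), (324, [14, 14, 13]), (330, [20, 20, 20]), (336, [14, 12, 20]), (342, [19, 18, 15])]
```

Contact is at TCP z = 0.124, which is the carton's top, so the shut tips are effectively at the TCP. I'll raise, open and go about 17 mm deeper.

Request:
{"name": "jog_arm", "arguments": {"deltas": [[0,0,0.01,0,0,0,0],[0,0,0.02,0,0,0,0],[0,0,0.02,0,0,0,0.5],[0,0,0,0,0,0,1],[0,0,0,0,0,0,1],[0,0,0,0,0,0,1],[0,0,0,0,0,0,1]]}}

```text
t: 18.6
eef_pos: [0.5198, 0.2609, 0.1694]
tool_rot: [-0.0, 0.735, 0.678, -0.001]
contact_force: [-0.1, -1.3, 0.5]
gripper_width: 0.846
grasp_force: 0.0
```

```bash
python3 - <<'E'
from station import bot
from h import *
o=bot.get_obs();print(o["t"],o["eef_pos"],o["contact_force"],o["gripper_width"])
print(go(o,[.5204,.2611,.107],tool(-U,yaw(PY)),False))
w=bot.read_camera("wrist");g=w["img"].astype(int)
for r in(100,130,170,200,230):
    b=g[r,200:440];m=(b[:,0]-b[:,2]>35)&(b[:,0]<200)&(b[:,0]-b[:,1]>18);xs=np.arange(200,440)[m]
    if len(xs):
        P=p2w(w,[(xs.min()-.5,r),(xs.max()+.5,r)],.124);print(r,xs.min(),xs.max(),P[:,:2].round(4).tolist())
E
```

```text
18.6 [0.51976386 0.2609099  0.16942221] [-0.13418999 -1.33237586  0.52565726] 0.8455193593059227
(array([ 0.0006,  0.0002, -0.0624]), array([ 0.0007, -0.0019, -0.0009]))
130 264 364 [[0.5029, 0.3243], [0.5464, 0.3207]]
170 265 363 [[0.5014, 0.3071], [0.5451, 0.3035]]
200 267 362 [[0.5007, 0.2936], [0.544, 0.29]]
230 268 362 [[0.4996, 0.2796], [0.5433, 0.276]]
```

Request:
{"name": "jog_arm", "arguments": {"deltas": [[0.0005,0,-0.01,0,-0.001,0,1],[0,0,-0.015,0,0,0,1],[0,0,-0.015,0,0,0,1],[0,0,-0.012,0,0,0,1],[0,0,-0.008,0,0,0,1],[0,0,-0.002,0,0,0,1],[0,0,0,0,0,0,1]]}}

```text
t: 19.35
eef_pos: [0.5208, 0.2611, 0.1081]
tool_rot: [0.0, 0.735, 0.678, 0.0]
contact_force: [-0.4, 0.4, 0.8]
gripper_width: 1.002
grasp_force: 0.0
```

Request:
{"name": "jog_arm", "arguments": {"deltas": [[0,0,0,0,0,0,0.8],[0,0,0,0,0,0,0.6],[0,0,0,0,0,0,0.5],[0,0,0,0,0,0,0.4],[0,0,0,0,0,0,0.2],[0,0,0,0,0,0,0],[0,0,0,0,0,0,0]], "newtons": 40}}

```text
t: 20.05
eef_pos: [0.5211, 0.2614, 0.1091]
tool_rot: [-0.0, 0.735, 0.678, 0.001]
contact_force: [-1.4, -0.5, 6.5]
gripper_width: 0.5
grasp_force: 41.0
```

Request:
{"name": "jog_arm", "arguments": {"deltas": [[0,0,0.005,0,0,0,0],[0,0,0.01,0,0,0,0],[0,0,0.02,0,0,0,0],[0,0,0.025,0,0,0,0],[0,-0.01,0.025,0,0,0,0],[0,-0.015,0.025,0,0,0,0],[0,-0.02,0.02,0,0,-0.06,0],[-0.003,-0.02,0.015,0,0,-0.08,0],[-0.004,-0.025,0.005,0,0,-0.08,0],[-0.004,-0.03,0,0,0,-0.08,0]]}}

```text
t: 21.05
eef_pos: [0.5101, 0.141, 0.2599]
tool_rot: [-0.0, 0.829, 0.559, 0.002]
contact_force: [0.1, 0.3, -2.4]
gripper_width: 0.502
grasp_force: 41.5
```

Request:
{"name": "jog_arm", "arguments": {"deltas": [[-0.004,-0.03,0,0,0,-0.09,0],[-0.004,-0.03,0,0,0,-0.09,0],[-0.004,-0.03,0,0,0,-0.09,0],[-0.004,-0.03,0,0,0,-0.09,0],[-0.004,-0.03,0,0,0,-0.09,0],[-0.004,-0.03,0,0,0,-0.09,0],[-0.004,-0.03,0,0,0,-0.09,0],[-0.004,-0.03,0,0,0,-0.09,0],[-0.004,-0.03,0,0,0,-0.09,0],[-0.004,-0.03,0,0,0,-0.09,0]]}}

```text
t: 22.05
eef_pos: [0.4693, -0.16, 0.2589]
tool_rot: [-0.0, 0.99, 0.142, 0.001]
contact_force: [0.9, 0.3, -2.0]
gripper_width: 0.503
grasp_force: 41.5
```

Request:
{"name": "jog_arm", "arguments": {"deltas": [[-0.004,-0.03,0,0,0,-0.08,0],[-0.004,-0.03,0,0,0,-0.08,0],[-0.004,-0.03,0,0,0,-0.08,0],[-0.004,-0.02,0,0,0,-0.08,0],[-0.004,-0.01,0,0,0,-0.08,0],[0,-0.005,0,0,0,-0.032,0],[0,0,0,0,0,0,0],[0,0,0,0,0,0,0]]}}

```text
t: 22.85
eef_pos: [0.4502, -0.283, 0.2584]
tool_rot: [-0.0, 0.998, -0.07, 0.0]
contact_force: [-0.6, 0.0, -2.4]
gripper_width: 0.499
grasp_force: 41.5
```

```bash
python3 - <<'E'
from station import bot
from h import *
import pickle
o=bot.get_obs();print(o["t"],o["q"].round(3),o["eef_pos"],o["contact_force"],o["gripper_width"],o["grasp_force"])
w=bot.read_camera("wrist");pickle.dump({k:np.array(w[k]) for k in w},open("w4.pkl","wb"))
cv2.imwrite("pics/w4.png",w["img"][:,:,::-1]);print(w["eye"])
print(go(o,[.5412,-.3012,.2],tool(-U,yaw(KY-90)),False))
E
```

```text
22.85 [-0.396  0.34   1.062  1.912 -0.336  1.083 -0.908] [ 0.45022266 -0.28301628  0.2584136 ] [-0.60576815  0.0490739  -2.37923025] 0.49896255867644973 41.45254611968994
[ 0.51718855 -0.29218777  0.40160544]
(array([ 0.091 , -0.0182, -0.0584]), array([-0.0001,  0.0004, -0.0032]))
```

View pics/w4.png

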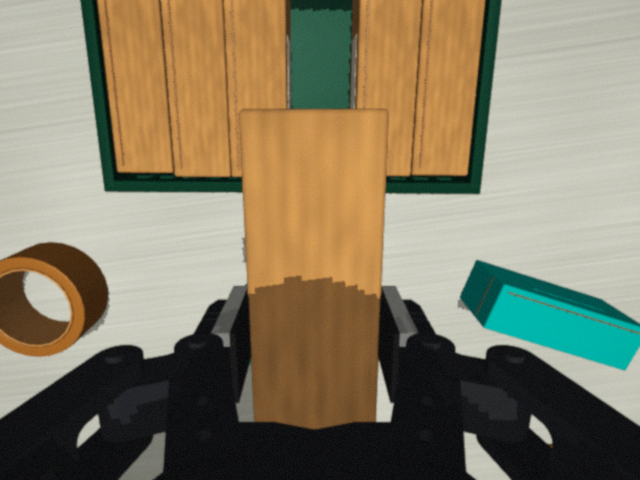

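The view shows the held carton square over the crate: far top edge row 110, columns 240–387. The gap runs from about column 288 to 356 at rows 0–105, and the crate's near rim is at row 191.

```bash
python3 - <<'E'
from h import *
import pickle
c=pickle.load(open("w4.pkl","rb"));g=c["img"].astype(int)
brown=(g[...,0]-g[...,2]>50)
G=[]
for r in(15,40,70,95):
    b=brown[r];L=[x for x in range(260,320) if b[x]][-1]+.5;Rr=[x for x in range(320,400) if b[x]][0]-.5
    P=p2w(c,[(L,r),(Rr,r)],.07);G.append(P.mean(0));print(r,L,Rr,P[:,:2].round(4).tolist(),"w",np.linalg.norm(P[0]-P[1]).round(4))
G=np.array(G);d=np.polyfit(G[:,0],G[:,1],1);print("gap line y at x=.541",np.polyval(d,.541),"yaw",np.degrees(np.arctan(d[0])))
# held carton top, z=.2584+.0151
for r in(125,180,230,270):
    xs=[x for x in range(200,430) if brown[r,x]];P=p2w(c,[(min(xs)-.5,r),(max(xs)+.5,r)],.2735);print(r,P.mean(0)[:2].round(4),np.linalg.norm(P[0]-P[1]).round(4))
print("far end",p2w(c,(314,110),.2735)[0])
print("rim near outer",p2w(c,[(106,191),(480,193)],.074)[:,:2], "pack near ends",p2w(c,[(122,172),(173,176),(405,176),(469,177)],.07)[:,:2])
E
```

```text
15 286.5 358.5 [[0.5883, -0.2825], [0.5812, -0.3332]] w 0.0512
40 285.5 357.5 [[0.5723, -0.2792], [0.565, -0.3306]] w 0.0519
70 286.5 356.5 [[0.5521, -0.2767], [0.5449, -0.3276]] w 0.0514
95 286.5 355.5 [[0.5349, -0.274], [0.5277, -0.3249]] w 0.0514
gap line y at x=.541 -0.30089193574757256 yaw -8.793103505055335
125 [ 0.5146 -0.292 ] 0.0674
180 [ 0.4987 -0.2894] 0.0437
230 [ 0.4831 -0.2873] 0.0435
270 [ 0.4699 -0.2855] 0.0434
far end [ 0.51881253 -0.29240176  0.2735    ]
rim near outer [[ 0.4839626  -0.12341974]
 [ 0.44143747 -0.41251919]] pack near ends [[ 0.49636509 -0.13777145]
 [ 0.48772877 -0.1764865 ]
 [ 0.46226864 -0.35633131]
 [ 0.454457   -0.40591966]]
```

Request:
{"name": "jog_arm", "arguments": {"deltas": [[0.015,-0.003,-0.005,0,0,-0.005,0],[0.02,-0.004,-0.015,0,0,0,0],[0.02,-0.004,-0.02,0,0,0,0],[0.02,-0.004,-0.02,0,0,0,0],[0.015,-0.003,-0.02,0,0,0,0],[0,0,-0.02,0,0,0,0],[0,0,-0.015,0,0,0,0],[0,0,-0.01,0,0,0,0],[0,0,0,0,0,0,0],[0,0,0,0,0,0,0]]}}

```text
t: 23.9
eef_pos: [0.54, -0.302, 0.1341]
tool_rot: [0.0, 0.997, -0.074, 0.001]
contact_force: [0.1, -0.7, -1.6]
gripper_width: 0.505
grasp_force: 41.4
```

```bash
python3 - <<'E'
from station import bot
from h import *
o=bot.get_obs();print(o["t"],o["eef_pos"],o["contact_force"],o["grasp_force"])
print(go(o,[.5405,-.3008,.078],tool(-U,yaw(-8.3-90)),False))
E
```

```text
23.9 [ 0.53998806 -0.30195273  0.13406924] [ 0.05666712 -0.69490093 -1.63975317] 41.4359325170517
(array([ 0.0005,  0.0012, -0.0561]), array([0.0008, 0.001 , 0.0026]))
```

Request:
{"name": "jog_arm", "arguments": {"deltas": [[0.0005,0.001,-0.002,0,0,0.0025,0],[0,0,-0.004,0,0,0,0],[0,0,-0.005,0,0,0,0],[0,0,-0.005,0,0,0,0],[0,0,-0.004,0,0,0,0],[0,0,0,0,0,0,0]]}}

```text
t: 24.5
eef_pos: [0.5399, -0.3006, 0.1126]
tool_rot: [0.0, 0.997, -0.072, -0.0]
contact_force: [-0.1, 0.5, -2.6]
gripper_width: 0.504
grasp_force: 41.5
```

Request:
{"name": "jog_arm", "arguments": {"deltas": [[0,0,-0.004,0,0,0,0],[0,0,-0.004,0,0,0,0],[0,0,-0.004,0,0,0,0],[0,0,0,0,0,0,0]]}}

```text
t: 24.9
eef_pos: [0.54, -0.3006, 0.1007]
tool_rot: [0.0, 0.997, -0.072, -0.0]
contact_force: [0.1, 0.9, -2.6]
gripper_width: 0.502
grasp_force: 41.5
```

Request:
{"name": "jog_arm", "arguments": {"deltas": [[0,0,-0.004,0,0,0,0],[0,0,-0.004,0,0,0,0],[0,0,-0.004,0,0,0,0],[0,0,0,0,0,0,0]]}}

```text
t: 25.3
eef_pos: [0.54, -0.3006, 0.0887]
tool_rot: [0.0, 0.997, -0.072, -0.0]
contact_force: [0.2, 0.7, -2.2]
gripper_width: 0.504
grasp_force: 41.5
```

Request:
{"name": "jog_arm", "arguments": {"deltas": [[0,0,-0.003,0,0,0,0],[0,0,-0.003,0,0,0,0],[0,0,-0.002,0,0,0,0],[0,0,0,0,0,0,0]]}}

```text
t: 25.7
eef_pos: [0.5402, -0.3007, 0.0811]
tool_rot: [0.0, 0.997, -0.072, -0.0]
contact_force: [-0.5, -0.1, -2.1]
gripper_width: 0.5
grasp_force: 41.5
```

Request:
{"name": "jog_arm", "arguments": {"deltas": [[0,0,0,0,0,0,0.55],[0,0,0,0,0,0,0.65],[0,0,0,0,0,0,0.8],[0,0,0.01,0,0,0,0.9],[0,0,0.02,0,0,0,1],[0,0,0.03,0,0,0,0.9],[0,0,0.03,0,0,0,0.4],[0,0,0,0,0,0,0],[0,0,0,0,0,0,0],[0,0,0,0,0,0,0]]}}

```text
t: 26.7
eef_pos: [0.54, -0.3003, 0.1708]
tool_rot: [-0.0, 0.997, -0.072, -0.0]
contact_force: [0.7, -0.5, 0.1]
gripper_width: 0.216
grasp_force: 0.0
```

```bash
python3 - <<'E'
from station import bot
from h import *
o=bot.get_obs();print(o["t"],o["eef_pos"],o["contact_force"],o["gripper_width"])
w=bot.read_camera("wrist");g=w["img"].astype(int);cv2.imwrite("pics/w5.png",w["img"][:,:,::-1])
print(w2p(w,[[.5405+.0693*s,-.3008-.0101*s,z] for z in(.07,.09) for s in(1,-1)]).round())
# column profile: dark seams along a row near far end
for r in(60,100,140,200): print(r,[int(x) for x in range(1,639) if g[r,x].sum()<170 and g[r,x-1].sum()>=170],[int(x) for x in range(1,639) if g[r,x].sum()>=170 and g[r,x-1].sum()<170])
E
```

```text
26.7 [ 0.53998162 -0.30030026  0.17080381] [ 0.71132188 -0.50051606  0.10829765] 0.21617666666275775
[[315. 110.]
 [315. 337.]
 [315. 110.]
 [315. 354.]]
60 [] []
100 [5] [545]
140 [13, 351, 520] [33, 352, 539]
200 [24, 349, 513] [43, 351, 531]
```

Request:
{"name": "jog_arm", "arguments": {"deltas": [[0,0,-0.02,0,0,0,0],[0,0,-0.03,0,0,0,0],[0,0,-0.02,0,0,0,0],[0,0,-0.008,0,0,0,0],[0,0,-0.004,0,0,0,0],[0,0,-0.004,0,0,0,0],[0,0,-0.003,0,0,0,0],[0,0,-0.003,0,0,0,0],[0,0,0,0,0,0,0]]}}

```text
t: 27.65
eef_pos: [0.5405, -0.3008, 0.0795]
tool_rot: [0.0, 0.997, -0.072, 0.0]
contact_force: [-0.3, 0.1, 0.3]
gripper_width: -0.003
grasp_force: 0.0
```

Request:
{"name": "jog_arm", "arguments": {"deltas": [[0,0,-0.002,0,0,0,0],[0,0,-0.002,0,0,0,0],[0,0,-0.001,0,0,0,0],[0,0,0,0,0,0,0]]}}

```text
t: 28.05
eef_pos: [0.5403, -0.3007, 0.0743]
tool_rot: [0.0, 0.997, -0.072, 0.0]
contact_force: [1.1, 0.2, 0.8]
gripper_width: 0.001
grasp_force: 0.0
```

Request:
{"name": "jog_arm", "arguments": {"deltas": [[0,0,-0.0015,0,0,0,0],[0,0,-0.0015,0,0,0,0],[0,0,0,0,0,0,0]]}}

```text
t: 28.35
eef_pos: [0.5402, -0.3007, 0.0712]
tool_rot: [0.0, 0.997, -0.072, 0.0]
contact_force: [-0.9, -0.0, -0.4]
gripper_width: 0.001
grasp_force: 0.0
```

Request:
{"name": "jog_arm", "arguments": {"deltas": [[0,0,-0.001,0,0,0,0],[0,0,-0.001,0,0,0,0],[0,0,0,0,0,0,0]]}}

```text
t: 28.65
eef_pos: [0.5404, -0.3009, 0.0701]
tool_rot: [0.0, 0.997, -0.072, 0.0]
contact_force: [-0.9, 1.7, 6.7]
gripper_width: -0.001
grasp_force: 3.2
```

Contact at 0.070 means the carton is down on the floor. I'll press it firmly in the middle, then check both ends.

Request:
{"name": "jog_arm", "arguments": {"deltas": [[0,0,-0.001,0,0,0,0],[0,0,0,0,0,0,0],[0,0,0.01,0,0,0,0],[0.02,-0.003,0.002,0,0,0,0],[0.02,-0.003,0,0,0,0,0],[0.01,-0.0015,-0.004,0,0,0,0],[0,0,-0.004,0,0,0,0],[0,0,-0.003,0,0,0,0],[0,0,-0.001,0,0,0,0],[0,0,0,0,0,0,0]]}}

```text
t: 29.65
eef_pos: [0.5901, -0.3083, 0.07]
tool_rot: [-0.0, 0.997, -0.073, 0.001]
contact_force: [-1.4, 4.0, 13.8]
gripper_width: 0.002
grasp_force: 6.9
```

Request:
{"name": "jog_arm", "arguments": {"deltas": [[0,0,0.01,0,0,0,0],[-0.03,0.0045,0.004,0,0,0,0],[-0.03,0.0045,0,0,0,0,0],[-0.03,0.0045,0,0,0,0,0],[-0.01,0.0015,-0.004,0,0,0,0],[0,0,-0.004,0,0,0,0],[0,0,-0.003,0,0,0,0],[0,0,-0.003,0,0,0,0],[0,0,0,0,0,0,0]]}}

```text
t: 30.55
eef_pos: [0.4916, -0.2934, 0.07]
tool_rot: [-0.001, 0.997, -0.072, 0.001]
contact_force: [-6.9, 4.6, 24.1]
gripper_width: -0.003
grasp_force: 11.6
```

Request:
{"name": "jog_arm", "arguments": {"deltas": [[0,0,0.015,0,0,0,0],[0,0,0.015,0,0,0,0]]}}

```text
t: 30.75
eef_pos: [0.4912, -0.2935, 0.0989]
tool_rot: [0.001, 0.997, -0.072, 0.0]
contact_force: [0.0, -0.3, 0.2]
gripper_width: 0.002
grasp_force: 0.0
```

```bash
python3 - <<'E'
from station import bot
from h import *
o=bot.get_obs();print(o["t"],o["eef_pos"],o["contact_force"])
C=np.array([.5437,-.2797,0])
for s in(.125,-.125):print(go(o,C+s*yaw(KY+90)+.0755*U,tool(-U,yaw(KY-90)),False))
E
```

```text
30.75 [ 0.49121166 -0.2935082   0.09889264] [ 0.03270593 -0.30454291  0.16109686]
(array([ 0.0703,  0.1375, -0.0234]), array([0.0012, 0.    , 0.001 ]))
(array([ 0.0347, -0.1099, -0.0234]), array([0.0012, 0.    , 0.001 ]))
```

Request:
{"name": "jog_arm", "arguments": {"deltas": [[0.018,0.037,0,0.001,0,0.001,0],[0.018,0.037,0,0,0,0,0],[0.018,0.037,0,0,0,0,0],[0.018,0.039,0,0,0,0,0],[0,0,-0.01,0,0,0,0],[0,0,-0.008,0,0,0,0],[0,0,-0.004,0,0,0,0],[0,0,-0.001,0,0,0,0],[0,0,0,0,0,0,0]]}}

```text
t: 31.65
eef_pos: [0.5618, -0.1448, 0.0756]
tool_rot: [-0.0, 0.997, -0.073, 0.0]
contact_force: [0.1, 0.0, 0.3]
gripper_width: -0.003
grasp_force: 0.0
```

```bash
python3 - <<'E'
from station import bot
from h import *
o=bot.get_obs();print(o["t"],o["eef_pos"],o["contact_force"])
C=np.array([.5437,-.2797,0])
for s in(.138,-.138):print(go(o,C+s*yaw(KY+90)+.0755*U,tool(-U,yaw(KY-90)),False))
E
```

```text
31.65 [ 0.56183236 -0.14483229  0.07555078] [0.09181973 0.00141285 0.26671416]
(array([ 0.0016,  0.0017, -0.0001]), array([-0.    ,  0.0002,  0.0032]))
(array([-3.780e-02, -2.715e-01, -1.000e-04]), array([-0.    ,  0.0002,  0.0032]))
```

Request:
{"name": "jog_arm", "arguments": {"deltas": [[-0.0013,-0.0091,0,0,0,0,0],[-0.0013,-0.0091,0,0,0,0,0],[-0.0013,-0.0091,0,0,0,0,0],[-0.0013,-0.0091,0,0,0,0,0],[-0.0013,-0.0091,0,0,0,0,0],[-0.0013,-0.0091,0,0,0,0,0],[-0.0013,-0.0091,0,0,0,0,0],[-0.0013,-0.0091,0,0,0,0,0],[-0.0013,-0.0091,0,0,0,0,0],[-0.0013,-0.0091,0,0,0,0,0]]}}

```text
t: 32.65
eef_pos: [0.5493, -0.2351, 0.0754]
tool_rot: [-0.0, 0.997, -0.072, 0.0]
contact_force: [-0.3, 0.2, -0.3]
gripper_width: 0.004
grasp_force: 0.0
```

Request:
{"name": "jog_arm", "arguments": {"deltas": [[-0.0013,-0.0091,0,0,0,0,0],[-0.0013,-0.0091,0,0,0,0,0],[-0.0013,-0.0091,0,0,0,0,0],[-0.0013,-0.0091,0,0,0,0,0],[-0.0013,-0.0091,0,0,0,0,0],[-0.0013,-0.0091,0,0,0,0,0],[-0.0013,-0.0091,0,0,0,0,0],[-0.0013,-0.0091,0,0,0,0,0],[-0.0013,-0.0091,0,0,0,0,0],[-0.0013,-0.0091,0,0,0,0,0]]}}

```text
t: 33.65
eef_pos: [0.5363, -0.3261, 0.0754]
tool_rot: [-0.0, 0.997, -0.072, 0.0]
contact_force: [0.3, -0.3, 0.3]
gripper_width: 0.002
grasp_force: 0.0
```

Request:
{"name": "jog_arm", "arguments": {"deltas": [[-0.0013,-0.0091,0,0,0,0,0],[-0.0013,-0.0091,0,0,0,0,0],[-0.0013,-0.0091,0,0,0,0,0],[-0.0013,-0.0091,0,0,0,0,0],[-0.0013,-0.0091,0,0,0,0,0],[-0.0013,-0.0091,0,0,0,0,0],[-0.0013,-0.0091,0,0,0,0,0],[-0.0013,-0.0091,0,0,0,0,0],[-0.0013,-0.0091,0,0,0,0,0],[-0.0013,-0.0091,0,0,0,0,0]]}}

```text
t: 34.65
eef_pos: [0.5233, -0.417, 0.0754]
tool_rot: [-0.0, 0.997, -0.072, 0.0]
contact_force: [-0.3, 0.1, -0.3]
gripper_width: -0.003
grasp_force: 0.0
```

Request:
{"name": "jog_arm", "arguments": {"deltas": [[0,0,0,0,0,0,0]]}}

```text
t: 34.75
eef_pos: [0.5226, -0.4182, 0.0756]
tool_rot: [0.0, 0.997, -0.073, 0.0]
contact_force: [-0.4, 0.3, 0.9]
gripper_width: 0.004
grasp_force: 0.0
```

Swept the full row without contact. Lift clear and hand in.

Request:
{"name": "jog_arm", "arguments": {"deltas": [[0,0,0.02,0,0,0,0],[0,0,0.04,0,0,0,0],[0,0,0.04,0,0,0,0],[0,0,0.04,0,0,0,0],[0,0,0.02,0,0,0,0],[0,0,0,0,0,0,0],[0,0,0,0,0,0,0]]}}

```text
t: 35.45
eef_pos: [0.5236, -0.4158, 0.2352]
tool_rot: [-0.001, 0.997, -0.072, 0.0]
contact_force: [0.1, 0.2, -1.1]
gripper_width: 0.008
grasp_force: 0.0
```

```bash
python3 -c "
from station import bot
print(bot.hand_in())"
```

```text
the job is handed in; nothing more can be done
None
```

I weighed the carton on the pan (within 2 mm of centre), set it in the crate gap with its top at 70 mm (4 mm below the rim), ran the shut fingertips left to right along the row about 1.5 mm above the rim without contact, and handed in at about 35 s; the one mishap was a first regrasp on the pan that closed on nothing, after which I pressed on the carton's top with up to 32 N to find its height, without it shifting or tipping.

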